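Pull down the wheel locker's hatch with the hooked pole

TASK

Take the hooked pole from its rest, pass its hook sideways through the steel eye on the high drop-front hatch of the locker, and with it swing the hatch gently down as far as it goes. Then unhook and lay the pole back in both saddles of its rest. Handle the locker and its hatch only with the pole, never with the gripper or arm, never force it, and do not disturb the other things on the bench.

Things in the scene. Friction and masses are not known exactly. Their poses are not given: they have to be found in the camera images.
- locker: Fixed pale green steel locker on the bench, 140 deep (x), 260 wide (y), 330 high. Origin: centre of its underside; +x points into it, from front to back, z up. The upper front (z 172 to 314) is closed by a drop-front hatch, 12 thick, 228 wide, 140 high. Thin sheet: keep every push or pull of the pole on locker, hatch or eye under 15 N.
- hinge_line (a point): Middle of the hatch's hinge line, which runs along the locker's y axis at the hatch's lower edge, mid-thickness (locker x = -64, z = 172); axes as the locker's.
- hatch (a joint): Hatch angle: 0 = shut (upright), growing as its top swings out to the locker's -x and down; 1.45 rad = fully down at a rigid stop, nearly level. Starts within 0.08 of shut. The hinge is stiff (about 0.4 N m): 1 to 9 N at the eye turns it, and it stays where it is left. Turn it no faster than 2 rad/s.
- eye_slot (a point): Point fixed to the hatch, turning with it: where the eye's centre is when the eye stands midway in its slot. 97 from the hinge line along the hatch, 18 off its outer face (24 from its mid-thickness), midway across. Axes at angle 0 are the locker's (z up the hatch, x into it). The eye is a steel ring, 6 wire, 16 inside, 28 outside diameter, in this frame's x-z plane: its hole is open along y.
- slot_top (a point): Point fixed to the hatch, 25 along z from eye_slot: highest place of the eye's centre. The eye is clamped firmly anywhere from 25 above to 25 below eye_slot; where differs each time and is not measured. See it, or feel for it, e.g. by lowering the hook pin lightly onto the ring's top: the pin's axis then stands 18.5 above the eye's centre. The eye does not slide under 30 N.
- pole: Loose hooked pole, about 0.2 kg. Wooden handle 180 long, 18 wide (y), 24 high (z), x = -100 to +80; then a steel rod, 9 diameter, along +x at mid-height to x = 170, where it bends square into the hook: a straight round-ended pin, 9 diameter, from y = 0 to y = -35. Origin: centre of the handle's underside below the grip point; x along the pole to the hook, z up as it lies.
- pole_grip (a point): Centre of the pole's handle where it balances and is best gripped across its 18 width, 12 above the pole's origin; axes as the pole's.
- hook (a point): End of the hook pin's axis (centre of its round end, which stands 4.5 farther out), 170 ahead of pole_grip along the pole's x and 35 to its -y; axes as the pole's. The pin runs from here back along +y for 35 to the rod.
- rest: Fixed dark wooden rest on the bench: base 180 x 70 x 12 and two saddles 20 long centred at x = -65 and +55, floors 40 above the bench, 34 wide between lips rising 10 above the floors. Origin: centre of its underside; x along the pole it carries. The pole starts in both saddles, its origin within 10 of above the rest's origin, its x along the rest's x.
- bowl: Bystander: glass bowl, 110 across, 60 high. Origin: centre of its foot.
- lunchbox: Bystander: lidded plastic box 110 x 76 x 60. Origin: centre of its underside.
- stone: Bystander: dressing stone 90 x 40 x 25. Origin: centre of its underside.
Not all that is in view belongs to the job. Of the things that look like the rest, the middle-sized one is meant.

How it is judged:
By the outcome, as a careful person would: the job done as asked, in the order asked, and still so for the second after the job is handed in, with the robot touching nothing.
It also fails if it takes over 59 s, if anything falls off the work surface, if the arm or the gripper's body presses on something with over 40 N, if the wrist force passes 120 N, or if a joint passes its speed limit or range.

ROBOT

A 7-joint arm with a two-finger parallel gripper is mounted at the origin on the work surface. World frame = base frame: x ahead of the robot, y to its left, z up, the work surface at z = 0. Lengths are in mm, angles in degrees, forces in N, time in s.
With the tool pointing down it reaches from about 425 to 925 mm from the base axis. Payload 6.8 kg.
Tool frame: the origin (TCP) lies between the finger pads; the fingertips stand 22 mm ahead of it and the grasp point (between the pads) lies 3 mm ahead of it; z points along the fingers, y is the line along which they close (so a half turn about z gives the same grasp; the last joint's range is limited). The gripper opens to 88 mm and grips with 3 to 60 N. Pads are 20 mm wide; open, the fingers measure 115 mm over their backs; the gripper's body (75 mm by 178 mm) begins 61 mm behind the grasp point.
Start: joints at [59.181, 27.33, 1.283, 89.118, -0.659, 63.558, -4.761], TCP at [281.276, -613.621, 244.664] pointing down, gripper open.
Joint ranges: [-169.35, 169.35], [-19.33, 120.38], [-80.79, 83.38], [13.8, 139.57], [-78.32, 258.32], [9.67, 109.79], [-169.56, 169.56]. Speed limits (degrees/s): [136.94, 136.94, 180, 180, 180, 180, 180].

INTERFACE

Orientations are given as [roll, pitch, yaw] about the fixed x, y, z axes, in that order (R = Rz(yaw) Ry(pitch) Rx(roll)).
In Python, from workcell import r gives the robot as it stands. The module is installed in compiled form; this text tells all that it offers.
- The arm moves only by the shell command python3 -m creep 'ROWS' [FORCE]. ROWS is JSON, a list of rows, each an object of numbers: "grip": the closure, from 0 (fully open) to 1 (shut); "tx", "ty", "tz": the shift along the world's x, y, z in mm; "rx", "ry", "rz": the turn, a rotation vector about the world's x, y, z in degrees. In form: [{"grip": .., "tx": .., "ty": .., "tz": .., "rx": .., "ry": .., "rz": ..}, ...]. A call has 1 to 8 rows; each row shifts and turns the commanded pose from where the row before left it; what a row does not reach is not made up. A row lasts 1/8 s, in which the tool goes at most 62.5 mm and 10.7 degrees, less where a joint would pass 70% of its speed; a pose out of reach is approached as far as the arm can. A call with a gripper value outside its range is refused whole. The fingers move at their own pace and stop on an object; FORCE is the grip in N (left out, the last holds). Time passes only in rows, so rows that do not move let the fingers close. It gives the time, the measured TCP pose, the force, the opening and the grip force at its end, in the units of the state.
- r.read_state(): the state, without advancing time (a new reading comes with each control period).
- r.capture(name): name is "side" or "top" or "wrist"; returns a dict with "img" (400x640x3 uint8, red, green, blue), "fx", "fy", "cx", "cy" (pixels), "D" ([k1, k2, p1, p2, k3] as OpenCV has them; the pictures are not rectified), "eye" and "attitude" of the camera in the world. Camera axes: x right, y up, looking along -z (the intrinsics and any distortion apply to the point x, -y, -z); pixel columns grow to the right and rows downward; lengths in mm; the calibration is good to about 2 mm. A picture is of the moment at which its call begins. There is no depth.
- r.finish_job(): hands the job in; it is judged then, once.
The state is a dict: "time_s": time; "joint_positions": joint angles; "joint_velocities": joint speeds; "effort": joint torques, N m; "tcp_pos": TCP position; "tcp_rot": TCP orientation; "force": force on the tool from outside, world axes, zero at the start; "ft_torque": the same for the moment, N m; "gripper_width": opening from 0.0 (shut) to 1.0 (fully open); "grasp_force": force on a finger pad.
Only numpy, scipy, OpenCV 4.12 (cv2) and the standard library are available. Lean on these libraries where they do the work, as an engineer would, in place of code of your own. Each camera call takes 0.05 s, during which the arm holds its last target. There are 200 camera calls.

## Working session

There is one attempt and no reset: what is moved stays moved. The work goes in short steps, Python scripts to look and compute and a shell command to move; the robot and the scene stay as the last step left them, time stands still between calls to the robot, and variables do not carry over. Pictures are saved under pics/ and viewed, at most 13 in all, crops included, and the job is handed in when it is done.

```bash
mkdir -p pics; python3 - <<'E'
from workcell import r
import cv2,json
for n in("side","top"):
    c=r.capture(n); cv2.imwrite(f"pics/{n}0.png",c["img"][:,:,::-1])
    print(n,{k:c[k] for k in c if k!="img"})
s=r.read_state(); print(s)
E
```

```text
side {'fx': 390.1887498987604, 'fy': 390.1887498987604, 'cx': 317.64087656886437, 'cy': 198.67518995272863, 'D': array([-0.06608433,  0.        ,  0.        ,  0.        ,  0.        ]), 'eye': array([  59.05017447,  653.06287144, 1026.30340701]), 'attitude': array([  43.97361868,   -0.4520313 , -145.36726011])}
top {'fx': 494.87110292331073, 'fy': 494.87110292331073, 'cx': 321.43408505704576, 'cy': 201.66179025487824, 'D': array([-0.03986462,  0.        ,  0.        ,  0.        ,  0.        ]), 'eye': array([ 349.25242068,  -10.47602689, 1832.72683252]), 'attitude': array([  5.84739599,   0.28752577, -90.56484512])}
{'time_s': 0.1, 'joint_positions': array([59.18085705, 27.37036378,  1.28039779, 89.1712442 , -0.65902783,
       63.55711052, -4.75965843]), 'joint_velocities': array([ 0.01433377, -0.11760898,  0.0676527 , -0.15931986, -0.01986298,
       -0.03034212, -0.02740611]), 'effort': array([ 3.69782501e-03, -5.84092855e+01,  1.53931752e+00, -2.73315918e+01,
       -5.43613324e-02,  1.30764491e-02,  2.53711676e-05]), 'tcp_pos': array([ 281.04653947, -613.16299406,  243.79747208]), 'tcp_rot': array([-1.79908865e+02,  6.58870091e-03,  2.46279694e+01]), 'force': array([0.44991738, 0.04011364, 0.3342205 ]), 'ft_torque': array([0.043352  , 0.00106721, 0.04396205]), 'grasp_force': 0.0, 'gripper_width': 1.0014699177532345}
```

View pics/side0.png

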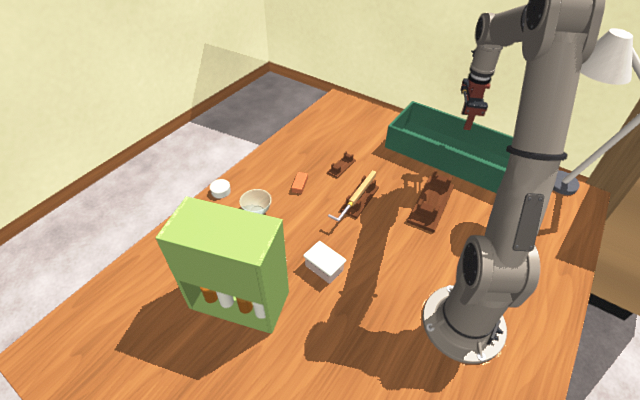

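View pics/top0.png

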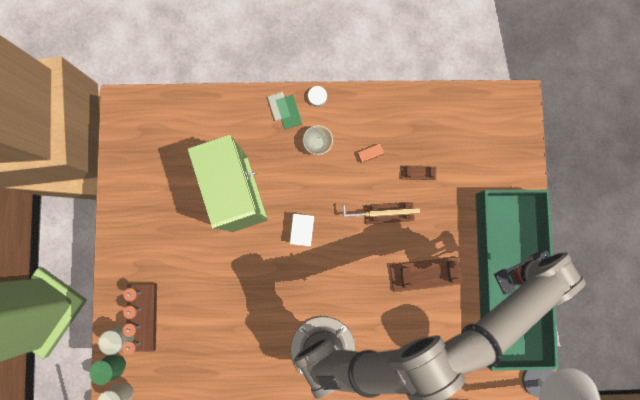

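```bash
cat > h.py <<'E'
import numpy as np, cv2
from scipy.spatial.transform import Rotation as Ro
def KD(c): return np.array([[c["fx"],0,c["cx"]],[0,c["fy"],c["cy"]],[0,0,1]]),np.array(c["D"])
def R(rpy): return Ro.from_euler("xyz",rpy,degrees=True).as_matrix()
F=np.diag([1,-1,-1])
def ray(c,uv):
    K,D=KD(c); p=cv2.undistortPoints(np.array([[uv]],float),K,D)[0,0]
    d=R(c["attitude"])@F@np.array([p[0],p[1],1]); return np.array(c["eye"]),d/np.linalg.norm(d)
def atz(c,uv,z): o,d=ray(c,uv); return o+d*(z-o[2])/d[2]
def proj(c,P):
    K,D=KD(c); Q=(np.atleast_2d(P)-c["eye"])@R(c["attitude"])@F
    return cv2.projectPoints(Q,np.zeros(3),np.zeros(3),K,D)[0][:,0]
E
python3 - <<'E'
import cv2,numpy as np
a=cv2.imread("pics/top0.png")
f=lambda x,y:cv2.resize(a[y:y+115,x:x+100],None,fx=4,fy=4,interpolation=cv2.INTER_CUBIC)
cv2.imwrite("pics/c1.png",np.hstack([f(180,125),f(335,155)]))
E
```

```text
(no output)
```

View pics/c1.png

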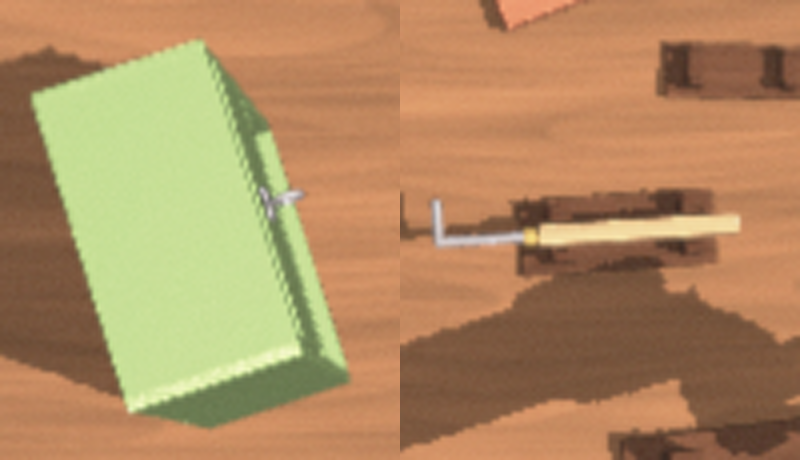

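```bash
python3 - <<'E'
from h import *; from workcell import r
c=r.capture("top")
P=[atz(c,p,330)[:2] for p in[(188,148.5),(230.75,135),(255.5,211.5),(212,227.75)]]
print(np.round(P,1)); A,B,C,D=P
print([np.linalg.norm(x) for x in(A-B,B-C,C-D,D-A)])
# fit: corners in locker frame A:(+70,+?)
m=np.mean(P,0)
for s in(1,-1):
    L=np.array([[70,s*130],[-70,s*130],[-70,-s*130],[70,-s*130]])
    H=L.T@(np.array(P)-m); U,S,Vt=np.linalg.svd(H); Rm=(U@Vt).T
    print(s,np.linalg.det(Rm),m,np.degrees(np.arctan2(Rm[1,0],Rm[0,0])),np.round(L@Rm.T+m-P,1).tolist())
for n,p,z in[("hend",(420,210.9),64),("hfront",(370,213.7),64),("corner",(345,215),52),("tip",(344.25,205.2),52)]: print(n,atz(c,p,z).round(1))
print("eye~",atz(c,(251,174),270),atz(c,(254,173.5),270))
for n,p,z in[("rest",(464,0),0)]:pass
for p in[(515,198),(515,272),(717,265),(717,192)]: print("restbase",atz(c,(335+(p[0]-400)/4,155+p[1]/4),12).round(1))
for n,p,z in[("bowl",(318,139),60),("lunch",(302,229),60),("stone",(371,153),25)]:print(n,atz(c,p,z).round())
E
```

```text
[[673.2 407.7]
 [714.2 275. ]
 [475.1 197. ]
 [426.8 329.6]]
[np.float64(138.8650648862045), np.float64(251.45682491728698), np.float64(141.1899824460521), np.float64(258.5096640986846)]
1 -0.9999999999999999 [572.3384788 302.3391753] 108.00376389969924 [[1.1, 1.4], [3.4, 0.9], [-4.8, -1.4], [0.3, -0.9]]
-1 0.9999999999999999 [572.3384788 302.3391753] 108.00376389969924 [[1.1, 1.4], [3.4, 0.9], [-4.8, -1.4], [0.3, -0.9]]
hend [ 493.5 -356.7   64. ]
hfront [ 485.3 -177.    64. ]
corner [482.5 -87.9  52. ]
tip [518.  -85.7  52. ]
eye~ [600.62304302 220.14988136 270.        ] [602.13173674 210.54258963 270.        ]
restbase [ 523.6 -159.5   12. ]
restbase [ 455.2 -158.2   12. ]
restbase [ 459.7 -344.5   12. ]
restbase [ 527.3 -346.5   12. ]
bowl [761.   7.  60.]
lunch [433.  67.  60.]
stone [ 714. -189.   25.]
```

Three rest-like things are in the top image: small (418,172), middle (390,213), large (425,274). The middle one carries the pole and fits the description, and the enlarged crop confirms it. The crop also shows the hook at (345,215), its pin tip at (344,205), and the locker's eye at about (252,174). I'll move above the grip next.

```bash
python3 -m creep '[{"tx":29.7,"ty":50.9,"tz":-9,"rz":9.7},{"tx":29.7,"ty":50.9,"tz":-9,"rz":9.7},{"tx":29.7,"ty":50.9,"tz":-9,"rz":9.7},{"tx":29.7,"ty":50.9,"tz":-9,"rz":9.7},{"tx":29.7,"ty":50.9,"tz":-9,"rz":9.7},{"tx":29.7,"ty":50.9,"tz":-9,"rz":9.7},{"tx":29.7,"ty":50.9,"tz":-9,"rz":9.7},{"tx":0}]' 60
python3 - <<'E'
from h import *; from workcell import r
c=r.capture("wrist"); cv2.imwrite("pics/w1.png",c["img"][:,:,::-1]); s=r.read_state()
print(c["eye"],c["attitude"],c["fx"],s["tcp_pos"],s["tcp_rot"],s["force"])
np.save("w1.npy",{k:v for k,v in c.items() if k!="img"})
E
```

```text
[ 350.74635262 -582.85552535  384.52683182] [-16.20769406   0.0769732  -65.37937515] 354.67126592431623 [ 281.13268168 -613.3128339   244.04713215] [-1.79936580e+02  2.79473987e-03  2.46232579e+01] [ 0.31618109 -0.05907991  0.33291675]validation failed for argument at $[0]...
```

View pics/w1.png

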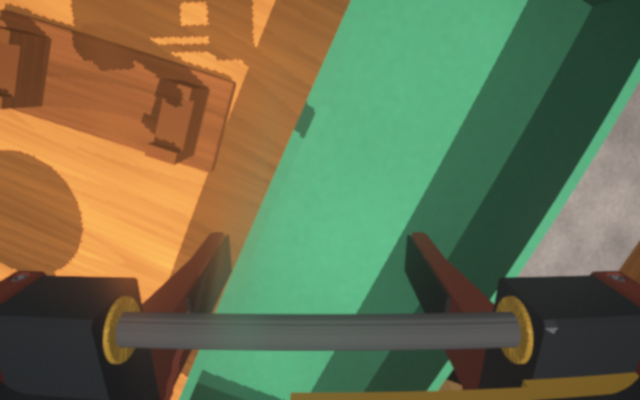

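```bash
python3 -m creep '[{"grip":0,"tx":29.7,"ty":50.9,"tz":-9,"rx":0,"ry":0,"rz":9.7},{"grip":0,"tx":29.7,"ty":50.9,"tz":-9,"rx":0,"ry":0,"rz":9.7},{"grip":0,"tx":29.7,"ty":50.9,"tz":-9,"rx":0,"ry":0,"rz":9.7},{"grip":0,"tx":29.7,"ty":50.9,"tz":-9,"rx":0,"ry":0,"rz":9.7},{"grip":0,"tx":29.7,"ty":50.9,"tz":-9,"rx":0,"ry":0,"rz":9.7},{"grip":0,"tx":29.7,"ty":50.9,"tz":-9,"rx":0,"ry":0,"rz":9.7},{"grip":0,"tx":29.7,"ty":50.9,"tz":-9,"rx":0,"ry":0,"rz":9.7},{"grip":0,"tx":0,"ty":0,"tz":0,"rx":0,"ry":0,"rz":0}]' 60
cat >> h.py <<'E'
def look(n,name):
    from workcell import r
    c=r.capture(n); cv2.imwrite(f"pics/{name}.png",c["img"][:,:,::-1]); s=r.read_state()
    np.save(name+".npy",c,allow_pickle=True)
    print(s["time_s"],s["tcp_pos"].round(1),s["tcp_rot"].round(2),s["force"].round(2),s["gripper_width"]); return c
def load(name): return np.load(name+".npy",allow_pickle=True).item()
E
python3 -c "
from h import *; look('wrist','w2')"
```

```text
time_s: 1.2
tcp_pos: [491.5, -251.8, 181.2]
tcp_rot: [180.0, -0.2, 93.1]
force: [-0.2, -0.4, 0.2]
gripper_width: 1.001
grasp_force: 0.0
1.25 [ 490.  -255.   181.4] [-1.7999e+02 -6.0000e-02  9.2760e+01] [ 0.07 -0.39  0.06] 1.0013380646181813
```

View pics/w2.png

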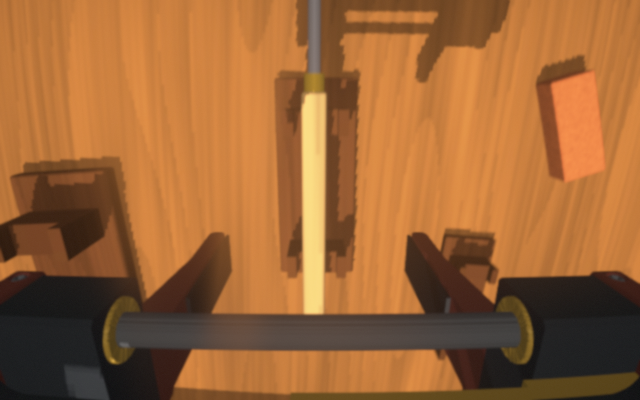

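```bash
python3 - <<'E'
from h import *
c=load("w2"); print(c["eye"].round(1),c["attitude"].round(2))
a=atz(c,(315,92),64); b=atz(c,(313.3,305),64); print(a,b,np.degrees(np.arctan2(*(a-b)[[1,0]])))
for p in[(276,76),(358,73),(281,273),(353,270)]: print(atz(c,p,12).round(1))
E
```

```text
[ 487.7 -177.4  322. ] [-15.98   0.05   3.09]
[ 485.48646527 -174.92885673   64.        ] [ 492.9199457  -345.30781526   64.        ] 92.49817894043778
[ 451.8 -163.1   12. ]
[ 520. -157.   12.]
[ 460.8 -345.1   12. ]
[ 530.5 -338.    12. ]
```

```bash
python3 -m creep '[{"grip":0,"tx":-1,"ty":0,"tz":-30,"rx":0,"ry":0,"rz":0},{"grip":0,"tx":0,"ty":0,"tz":-40,"rx":0,"ry":0,"rz":0},{"grip":0,"tx":0,"ty":0,"tz":-36,"rx":0,"ry":0,"rz":0},{"grip":0,"tx":0,"ty":0,"tz":-20,"rx":0,"ry":0,"rz":0},{"grip":0.5,"tx":0,"ty":0,"tz":0,"rx":0,"ry":0,"rz":0},{"grip":1,"tx":0,"ty":0,"tz":0,"rx":0,"ry":0,"rz":0},{"grip":1,"tx":0,"ty":0,"tz":0,"rx":0,"ry":0,"rz":0},{"grip":1,"tx":0,"ty":0,"tz":0,"rx":0,"ry":0,"rz":0}]' 60
python3 -m creep '[{"grip":1,"tx":0,"ty":0,"tz":0,"rx":0,"ry":0,"rz":0},{"grip":1,"tx":0,"ty":0,"tz":0,"rx":0,"ry":0,"rz":0},{"grip":1,"tx":0,"ty":0,"tz":0,"rx":0,"ry":0,"rz":0}]' 60
```

```text
time_s: 2.25
tcp_pos: [488.6, -257.7, 56.5]
tcp_rot: [179.9, 0.0, 92.5]
force: [0.1, 0.5, -0.3]
gripper_width: 0.588
grasp_force: 0.0
time_s: 2.62
tcp_pos: [488.2, -257.3, 55.7]
tcp_rot: [180.0, -0.0, 92.5]
force: [-0.7, 0.2, -0.2]
gripper_width: 0.241
grasp_force: 0.0
```

```bash
python3 -m creep '[{"grip":1,"tx":0,"ty":0,"tz":0,"rx":0,"ry":0,"rz":0},{"grip":1,"tx":0,"ty":0,"tz":0,"rx":0,"ry":0,"rz":0},{"grip":1,"tx":0,"ty":0,"tz":0,"rx":0,"ry":0,"rz":0}]' 60
```

```text
time_s: 3.0
tcp_pos: [488.2, -257.3, 55.7]
tcp_rot: [180.0, -0.0, 92.5]
force: [0.7, 0.2, -0.3]
gripper_width: 0.2
grasp_force: 60.0
```

```bash
python3 -c "
from workcell import r
for i in range(4):
    s=r.read_state(); print(s['tcp_pos'],s['tcp_rot'],s['force'])"
```

```text
[ 488.24243554 -257.27690056   55.65973272] [ 1.79994214e+02 -1.66149813e-03  9.25300174e+01] [ 0.70074121  0.19868758 -0.30900743]
[ 488.24243554 -257.27690056   55.65973272] [ 1.79994214e+02 -1.66149813e-03  9.25300174e+01] [ 0.70074121  0.19868758 -0.30900743]
[ 488.24243554 -257.27690056   55.65973272] [ 1.79994214e+02 -1.66149813e-03  9.25300174e+01] [ 0.70074121  0.19868758 -0.30900743]
[ 488.24243554 -257.27690056   55.65973272] [ 1.79994214e+02 -1.66149813e-03  9.25300174e+01] [ 0.70074121  0.19868758 -0.30900743]
```

```bash
python3 -m creep '[{"grip":1,"tx":0,"ty":0,"tz":15,"rx":0,"ry":0,"rz":0},{"grip":1,"tx":0,"ty":0,"tz":35,"rx":0,"ry":0,"rz":0},{"grip":1,"tx":8,"ty":30,"tz":40,"rx":0,"ry":0,"rz":2.6},{"grip":1,"tx":8,"ty":30,"tz":45,"rx":0,"ry":0,"rz":2.6},{"grip":1,"tx":8,"ty":30,"tz":45,"rx":0,"ry":0,"rz":2.6},{"grip":1,"tx":8,"ty":30,"tz":45,"rx":0,"ry":0,"rz":2.6},{"grip":1,"tx":8,"ty":30,"tz":40,"rx":0,"ry":0,"rz":2.6},{"grip":1,"tx":8,"ty":30,"tz":0,"rx":0,"ry":0,"rz":2.5}]'
python3 -m creep '[{"grip":1,"tx":8,"ty":31,"tz":0,"rx":4,"ry":1.3,"rz":0},{"grip":1,"tx":8,"ty":31,"tz":0,"rx":4,"ry":1.3,"rz":0},{"grip":1,"tx":8,"ty":31,"tz":0,"rx":4,"ry":1.3,"rz":0},{"grip":1,"tx":8,"ty":31,"tz":0,"rx":4,"ry":1.3,"rz":0},{"grip":1,"tx":7,"ty":31,"tz":0,"rx":4,"ry":1.3,"rz":0},{"grip":1,"tx":7,"ty":32,"tz":0,"rx":4,"ry":1.2,"rz":0},{"grip":1,"tx":0,"ty":0,"tz":0,"rx":0,"ry":0,"rz":0},{"grip":1,"tx":0,"ty":0,"tz":0,"rx":0,"ry":0,"rz":0}]'
python3 - <<'E'
from h import *
look('wrist','w3');c=look('top','t3')
E
```

```text
time_s: 4.0
tcp_pos: [537.6, -76.1, 325.1]
tcp_rot: [179.7, 0.2, 108.1]
force: [-0.1, 0.7, -2.5]
gripper_width: 0.202
grasp_force: 60.0
time_s: 5.0
tcp_pos: [581.9, 108.7, 320.9]
tcp_rot: [179.9, -25.1, 108.1]
force: [0.2, -0.4, -0.2]
gripper_width: 0.202
grasp_force: 60.0
5.05 [582.  108.6 321. ] [179.88 -25.1  108.03] [ 0.14 -0.11 -1.06] 0.1982321811526587
5.1 [582.1 108.6 321. ] [179.87 -25.11 108.02] [-0.32  0.06 -3.16] 0.20519602936820378
```

View pics/w3.png

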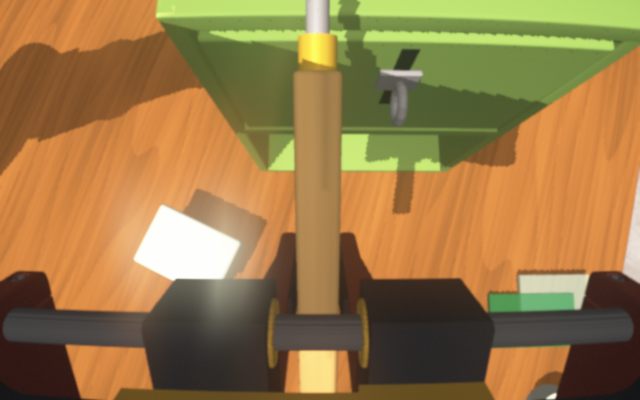

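```bash
python3 - <<'E'
import cv2,numpy as np
a=cv2.imread("pics/w3.png");b=cv2.imread("pics/t3.png")
w=cv2.resize(a[40:140,350:450],None,fx=4,fy=4,interpolation=cv2.INTER_CUBIC)
t=cv2.resize(b[140:240,200:300],None,fx=4,fy=4,interpolation=cv2.INTER_CUBIC)
cv2.imwrite("pics/c2.png",np.hstack([w,t]))
E
```

```text
(no output)
```

View pics/c2.png

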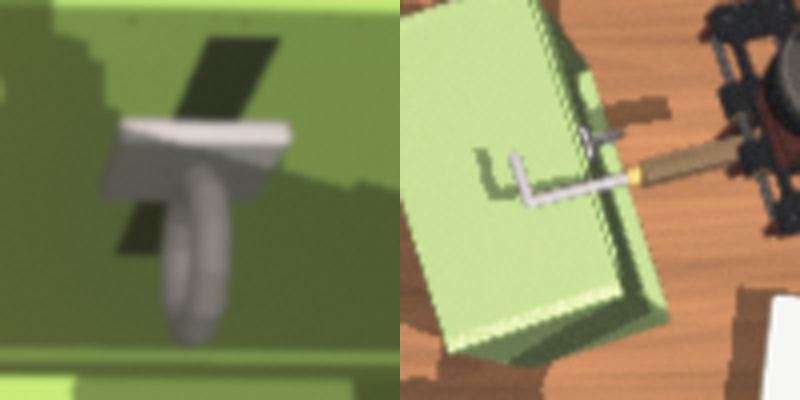

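```bash
cat > fit.py <<'E'
from h import *
from scipy.optimize import least_squares
w=load("w3");t=load("t3")
print(w["eye"].round(1),w["attitude"].round(2),w["D"])
def W(p,L):
    a=np.radians(p[2]);x=np.array([np.cos(a),np.sin(a)]);y=np.array([-x[1],x[0]]);L=np.atleast_2d(L)
    return np.c_[p[0]+L[:,:1]*x[0]+L[:,1:2]*y[0],p[1]+L[:,:1]*x[1]+L[:,1:2]*y[1],L[:,2:3]]
def H(th,h,off): # locker x,y,z of point h along hatch, off out from mid
    return [-64-off*np.cos(th)-h*np.sin(th),0,172+h*np.cos(th)-off*np.sin(th)]
def model(p):
    x,y,yw,h,th,sl=p; q=(x,y,yw)
    tp=proj(t,np.r_[W(q,[[70,-130,330],[-70,-130,330],[-70,130,330],[70,130,330]]),W(q,H(th,h,38))])
    wp=proj(w,np.r_[W(q,[[-70,130,0],[-70,-130,0]]),W(q,H(th,h,24)),W(q,[H(th,97+sl,6),H(th,97-sl,6)])])
    return tp,wp
To=np.array([(188,148.5),(230.75,135),(255.5,211.5),(212,227.75),(255.5,173.5)])
Wo=np.array([(264,170),(448,170),(399.5,103.8),(410.8,50),(385,103)])
def res(p):
    a,b=model(p); return np.r_[((a-To)/.7).ravel(),((b-Wo)/1.5).ravel(),(p[4]-.04)/.03]
s=least_squares(res,[572,302,108,97,.03,29])
print(s.x.round(3)); a,b=model(s.x); print((a-To).round(1).tolist(),(b-Wo).round(1).tolist())
J=s.jac; print(np.sqrt(np.diag(np.linalg.inv(J.T@J))).round(3))
x,y,yw,h,th,sl=s.x
print("eye",W((x,y,yw),H(th,h,24)).round(1))
E
python3 fit.py
```

```text
[579.2 116.5 480.5] [ 8.98  0.   18.01] [-0.06976267  0.          0.          0.          0.        ]
[5.71827e+02 3.04161e+02 1.07984e+02 1.01589e+02 1.60000e-02 3.64690e+01]
[[-1.0, -0.2], [-0.9, -0.9], [-0.2, 1.7], [-0.3, 0.1], [-0.1, -0.7]] [[-3.2, 2.0], [-1.1, 2.2], [0.0, 0.3], [0.4, -0.0], [1.1, 0.1]]
[0.631 0.806 0.33  2.643 0.01  1.537]
eye [[599.5 218.9 273.2]]
```

```bash
python3 - <<'E'
from h import *
t=load("t3"); T=np.array([582.1,108.6,321.0])
# pole axes at tcp_rot (179.88,-25.1,108.02): tool x=pole x, tool y=-pole y, tool z=-pole z
Rm=R([179.88,-25.11,108.02]); P=Rm@np.diag([1,-1,-1])
for hx in(170,172.5): print(hx,proj(t,[T+P@[hx,0,-3.7],T+P@[hx,-35,-3.7],T+P@[82,0,-3.7]]).round(1).tolist())
print("seen (232.5,190.75),(228.5,178.75)+round end ~1.3px, collar/handle end ~(258,184)")
e=np.array([599.5,218.9,273.2]); P=R([0,0,108])
for pin in(-17,80-17): print(pin,(e-P@[171.5,-17.5,-3.7]+P@[0,pin+17.5 if pin>0 else 0,0]).round(1))
print(P@[1,0,0],P@[0,-1,0])
E
```

```text
170 [[232.6, 190.1], [229.1, 179.0], [260.0, 183.3]]
172.5 [[231.8, 190.3], [228.3, 179.1], [260.0, 183.3]]
seen (232.5,190.75),(228.5,178.75)+round end ~1.3px, collar/handle end ~(258,184)
-17 [635.9  50.4 276.9]
63 [559.3  25.5 276.9]
[-0.30901699  0.95105652  0.        ] [0.95105652 0.30901699 0.        ]
```

```bash
python3 -m creep '[{"grip":1,"tx":6.2,"ty":-19,"tz":0,"rx":0,"ry":0,"rz":0},{"grip":1,"tx":6.2,"ty":-19,"tz":0,"rx":0,"ry":0,"rz":0},{"grip":1,"tx":6.2,"ty":-19,"tz":0,"rx":0,"ry":0,"rz":0},{"grip":1,"tx":6.2,"ty":-19,"tz":0,"rx":0,"ry":0,"rz":0},{"grip":1,"tx":0,"ty":0,"tz":0,"rx":-6,"ry":-1.95,"rz":0},{"grip":1,"tx":0,"ty":0,"tz":0,"rx":-6,"ry":-1.95,"rz":0},{"grip":1,"tx":9.8,"ty":6,"tz":-3,"rx":-6,"ry":-1.95,"rz":0},{"grip":1,"tx":9.8,"ty":6,"tz":-3,"rx":-5.9,"ry":-1.9,"rz":0}]'
python3 -m creep '[{"grip":1,"tx":9.6,"ty":5.9,"tz":-3,"rx":0,"ry":0,"rz":0},{"grip":1,"tx":0,"ty":0,"tz":0,"rx":0,"ry":0,"rz":0},{"grip":1,"tx":0,"ty":0,"tz":0,"rx":0,"ry":0,"rz":0},{"grip":1,"tx":0,"ty":0,"tz":0,"rx":0,"ry":0,"rz":0}]'
python3 -c "
from h import *
from workcell import r
for i in range(3):
  look('top','t4'); print(r.read_state()['ft_torque'])"
```

```text
time_s: 6.1
tcp_pos: [627.3, 44.9, 315.1]
tcp_rot: [179.9, 0.1, 108.0]
force: [0.1, -0.7, -1.9]
gripper_width: 0.2
grasp_force: 60.0
time_s: 6.6
tcp_pos: [636.2, 50.0, 311.5]
tcp_rot: [180.0, -0.1, 107.9]
force: [0.4, -0.7, -1.7]
gripper_width: 0.201
grasp_force: 60.0
6.65 [636.2  50.3 311.6] [ 1.7995e+02 -1.0000e-01  1.0795e+02] [-0.12  0.58 -2.59] 0.20150217146815225
[-0.0639241  -0.15023005 -0.02713487]
6.7 [636.2  50.7 311.7] [ 1.7994e+02 -9.0000e-02  1.0798e+02] [ 0.77  0.21 -1.9 ] 0.1969059089617889
[-0.06296432 -0.12110211 -0.00547976]
6.75 [636.1  50.9 311.7] [ 1.7993e+02 -9.0000e-02  1.0800e+02] [-0.65  0.14 -1.41] 0.2022964725048436
[-0.0669717  -0.09330282 -0.00151258]
```

```bash
cat > f.py <<'E'
from workcell import r
s=r.read_state(); print(s["tcp_pos"].round(2),s["force"].round(1),s["ft_torque"].round(3))
E
python3 -m creep '[{"grip":1,"tx":0,"ty":0,"tz":-4,"rx":0,"ry":0,"rz":0},{"grip":1,"tx":0,"ty":0,"tz":-4,"rx":0,"ry":0,"rz":0},{"grip":1,"tx":0,"ty":0,"tz":-2,"rx":0,"ry":0,"rz":0},{"grip":1,"tx":0,"ty":0,"tz":-1,"rx":0,"ry":0,"rz":0},{"grip":1,"tx":0,"ty":0,"tz":0,"rx":0,"ry":0,"rz":0}]'; python3 f.py
python3 -m creep '[{"grip":1,"tx":0,"ty":0,"tz":-1,"rx":0,"ry":0,"rz":0},{"grip":1,"tx":0,"ty":0,"tz":0,"rx":0,"ry":0,"rz":0}]'; python3 f.py
python3 -m creep '[{"grip":1,"tx":0,"ty":0,"tz":-1,"rx":0,"ry":0,"rz":0},{"grip":1,"tx":0,"ty":0,"tz":0,"rx":0,"ry":0,"rz":0}]'; python3 f.py
python3 -m creep '[{"grip":1,"tx":0,"ty":0,"tz":-1,"rx":0,"ry":0,"rz":0},{"grip":1,"tx":0,"ty":0,"tz":0,"rx":0,"ry":0,"rz":0}]'; python3 f.py
```

```text
time_s: 7.38
tcp_pos: [636.2, 51.6, 300.6]
tcp_rot: [179.9, -0.1, 108.1]
force: [0.7, 0.9, -2.5]
gripper_width: 0.201
grasp_force: 60.0
[636.17  51.63 300.62] [ 0.7  0.9 -2.5] [-0.047 -0.087  0.02 ]
time_s: 7.62
tcp_pos: [636.2, 51.6, 299.7]
tcp_rot: [179.9, -0.1, 108.1]
force: [-0.2, -0.1, -1.1]
gripper_width: 0.202
grasp_force: 60.0
[636.17  51.58 299.66] [-0.2 -0.1 -1.1] [-0.066 -0.092  0.021]
time_s: 7.88
tcp_pos: [636.2, 51.5, 298.6]
tcp_rot: [179.9, -0.1, 108.1]
force: [0.3, 0.1, -2.0]
gripper_width: 0.198
grasp_force: 60.0
[636.16  51.54 298.58] [ 0.3  0.1 -2. ] [-0.104 -0.109  0.005]
time_s: 8.12
tcp_pos: [636.1, 51.6, 297.5]
tcp_rot: [179.9, -0.1, 108.1]
force: [0.1, -0.2, -1.7]
gripper_width: 0.201
grasp_force: 60.0
[636.11  51.57 297.54] [ 0.1 -0.2 -1.7] [-0.043 -0.122 -0.004]
```

```bash
for i in 1; do :; done
python3 -m creep '[{"grip":1,"tx":0,"ty":0,"tz":-1,"rx":0,"ry":0,"rz":0},{"grip":1,"tx":0,"ty":0,"tz":0,"rx":0,"ry":0,"rz":0}]' >/dev/null; python3 f.py
python3 -m creep '[{"grip":1,"tx":0,"ty":0,"tz":-1,"rx":0,"ry":0,"rz":0},{"grip":1,"tx":0,"ty":0,"tz":0,"rx":0,"ry":0,"rz":0}]' >/dev/null; python3 f.py
python3 -m creep '[{"grip":1,"tx":0,"ty":0,"tz":-1,"rx":0,"ry":0,"rz":0},{"grip":1,"tx":0,"ty":0,"tz":0,"rx":0,"ry":0,"rz":0}]' >/dev/null; python3 f.py
```

```text
[636.12  51.53 296.54] [ 0.7 -0.3 -2. ] [-0.068 -0.042 -0.038]
[636.13  51.58 295.54] [ 0.1 -0.2 -2.1] [-0.068 -0.119  0.   ]
[636.11  51.57 294.54] [ 0.2 -0.2 -1.6] [-0.082 -0.078  0.036]
```

```bash

python3 -m creep '[{"grip":1,"tx":0,"ty":0,"tz":-1,"rx":0,"ry":0,"rz":0},{"grip":1,"tx":0,"ty":0,"tz":0,"rx":0,"ry":0,"rz":0}]' >/dev/null; python3 f.py
python3 -m creep '[{"grip":1,"tx":0,"ty":0,"tz":-1,"rx":0,"ry":0,"rz":0},{"grip":1,"tx":0,"ty":0,"tz":0,"rx":0,"ry":0,"rz":0}]' >/dev/null; python3 f.py
python3 -m creep '[{"grip":1,"tx":0,"ty":0,"tz":-1,"rx":0,"ry":0,"rz":0},{"grip":1,"tx":0,"ty":0,"tz":0,"rx":0,"ry":0,"rz":0}]' >/dev/null; python3 f.py
```

```text
[636.13  51.55 293.55] [-0.7  1.2 -1.4] [-0.05  -0.055  0.018]
[636.27  51.64 292.8 ] [-0.7 -0.5 -0.9] [ 0.025 -0.058  0.048]
[636.35  51.66 291.99] [-0.3 -0.2  1.4] [0.306 0.003 0.016]
```

```bash

python3 -m creep '[{"grip":1,"tx":0,"ty":0,"tz":10,"rx":0,"ry":0,"rz":0},{"grip":1,"tx":-17.1,"ty":-5.55,"tz":0,"rx":0,"ry":0,"rz":0},{"grip":1,"tx":-17.1,"ty":-5.55,"tz":0,"rx":0,"ry":0,"rz":0},{"grip":1,"tx":0,"ty":0,"tz":-14,"rx":0,"ry":0,"rz":0},{"grip":1,"tx":0,"ty":0,"tz":-13,"rx":0,"ry":0,"rz":0},{"grip":1,"tx":0,"ty":0,"tz":0,"rx":0,"ry":0,"rz":0},{"grip":1,"tx":0,"ty":0,"tz":0,"rx":0,"ry":0,"rz":0}]' >/dev/null; python3 f.py
python3 - <<'E'
from h import *
c=look('top','t5'); b=c["img"][:,:,::-1]
t=cv2.resize(b[155:205,220:290],None,fx=11,fy=11,interpolation=cv2.INTER_CUBIC)
cv2.imwrite("pics/c5.png",t)
E
```

```text
[602.3   40.81 274.46] [ 0.3 -0.8 -1.3] [-0.063 -0.146 -0.037]
10.55 [602.4  40.8 274.8] [ 1.7990e+02 -9.0000e-02  1.0808e+02] [-0.27  0.49 -1.39] 0.19997612817273958
```

View pics/c5.png

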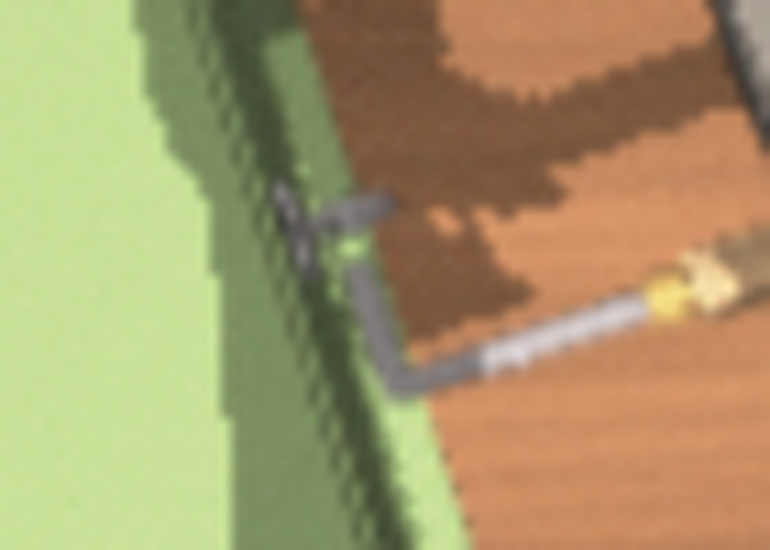

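```bash
python3 - <<'E'
from h import *
c=load("t5"); T=np.array([602.4,40.8,274.6]); P=R([0,0,108.08])
k=lambda q:((q-[220,155])*11+5).round(0).tolist()
print("corner,tipcentre",k(proj(c,[T+P@[171.5,0,-3.7],T+P@[171.5,-35,-3.7]])))
e=np.array([599.5,218.9,270.8])
print("eye centre,outer,inner",k(proj(c,[e,e-14*P[:,0],e+14*P[:,0]])))
# px-> out displacement at z 270.8 along pole x through pin line
o=np.array([220,155]); g=lambda u,v:atz(c,(o[0]+(u-5)/11,o[1]+(v-5)/11),270.8)
pc,pt,ro=g(400,382),g(357,268),g(394,204)
x=P[:,0]; print("pin x:",x@pc,x@pt,"ring outer x:",x@ro,"=> ring centre",x@ro+14, "model",x@e, "TCP+171.5:",x@T+171.5)
print("lateral",-P[:,1]@(pt-ro))
E
```

```text
corner,tipcentre [[401.0, 389.0], [364.0, 275.0]]
eye centre,outer,inner [[350.0, 217.0], [396.0, 202.0], [304.0, 233.0]]
pin x: 22.993035475225554 24.617095316773412 ring outer x: 8.669319662390725 => ring centre 22.669319662390727 model 22.040021354880533 TCP+171.5: 23.33386614597012
lateral -14.433003492451348
```

```bash

python3 -m creep '[{"grip":1,"tx":0.4,"ty":-1.2,"tz":0,"rx":0,"ry":0,"rz":0},{"grip":1,"tx":4.75,"ty":1.55,"tz":0,"rx":0,"ry":0,"rz":0},{"grip":1,"tx":4.75,"ty":1.55,"tz":0,"rx":0,"ry":0,"rz":0},{"grip":1,"tx":2.85,"ty":0.93,"tz":0,"rx":0,"ry":0,"rz":0},{"grip":1,"tx":1.9,"ty":0.62,"tz":0,"rx":0,"ry":0,"rz":0},{"grip":1,"tx":0,"ty":0,"tz":0,"rx":0,"ry":0,"rz":0}]' >/dev/null; python3 f.py
python3 -m creep '[{"grip":1,"tx":1.9,"ty":0.62,"tz":0,"rx":0,"ry":0,"rz":0},{"grip":1,"tx":1.9,"ty":0.62,"tz":0,"rx":0,"ry":0,"rz":0},{"grip":1,"tx":0,"ty":0,"tz":0,"rx":0,"ry":0,"rz":0}]' >/dev/null; python3 f.py
```

```text
[616.7   44.02 274.58] [ 0.3  0.3 -1.7] [-0.083 -0.108 -0.026]
[620.56  45.29 274.67] [ 0.4  0.6 -1.6] [-0.042 -0.036  0.011]
```

```bash

python3 -m creep '[{"grip":1,"tx":3.8,"ty":1.24,"tz":0,"rx":0,"ry":0,"rz":0},{"grip":1,"tx":3.8,"ty":1.24,"tz":0,"rx":0,"ry":0,"rz":0},{"grip":1,"tx":3.8,"ty":1.24,"tz":0,"rx":0,"ry":0,"rz":0},{"grip":1,"tx":3.8,"ty":1.24,"tz":0,"rx":0,"ry":0,"rz":0},{"grip":1,"tx":0,"ty":0,"tz":0,"rx":0,"ry":0,"rz":0}]' >/dev/null; python3 f.py
python3 -m creep '[{"grip":1,"tx":0.62,"ty":-1.9,"tz":0,"rx":0,"ry":0,"rz":0},{"grip":1,"tx":0.62,"ty":-1.9,"tz":0,"rx":0,"ry":0,"rz":0},{"grip":1,"tx":0.31,"ty":-0.95,"tz":0,"rx":0,"ry":0,"rz":0},{"grip":1,"tx":0,"ty":0,"tz":0,"rx":0,"ry":0,"rz":0}]' >/dev/null; python3 f.py
python3 - <<'E'
from h import *
h=102
p=[]
for th in [0,.2,.4,.6,.8,1,1.2,1.45]:
    p.append((24*np.cos(th)+h*np.sin(th),h*np.cos(th)-24*np.sin(th)))
p=np.array(p);print((p-p[0]).round(1).tolist()); 
E
```

```text
[635.88  50.35 274.56] [-0.1  0.7 -2.5] [-0.031 -0.085  0.02 ]
[637.09  45.54 274.67] [-0.6  1.1 -2.4] [ 0.085 -0.051  0.049]
[[0.0, 0.0], [19.8, -6.8], [37.8, -17.4], [53.4, -31.4], [65.9, -48.2], [74.8, -67.1], [79.8, -87.4], [80.1, -113.5]]
```

```bash
python3 - <<'E'
import numpy as np
h=99
def p(t):
    c,s=np.cos(t),np.sin(t); L=np.hypot(24,h); return np.array([24*c+h*s+3.5*(h*c-24*s)/L,h*c-24*s-3.5*(h*s+24*c)/L])
T=np.r_[0.02:1.5:.05]
q=np.array([p(t) for t in T]); d=np.diff(q,axis=0)
for i in range(len(d)): print(round(T[i+1],2),(d[i,0]*.309).round(2),(-d[i,0]*.951).round(2),d[i,1].round(2), "abs",np.round((q[i+1]-q[0]),1))
E
```

```text
0.07 1.5 -4.6 -1.59 abs [ 4.8 -1.6]
0.12 1.47 -4.52 -1.83 abs [ 9.6 -3.4]
0.17 1.44 -4.43 -2.06 abs [14.3 -5.5]
0.22 1.41 -4.33 -2.3 abs [18.8 -7.8]
0.27 1.37 -4.21 -2.52 abs [ 23.2 -10.3]
0.32 1.33 -4.09 -2.74 abs [ 27.5 -13. ]
0.37 1.28 -3.95 -2.95 abs [ 31.7 -16. ]
0.42 1.24 -3.81 -3.15 abs [ 35.7 -19.1]
0.47 1.19 -3.65 -3.35 abs [ 39.5 -22.5]
0.52 1.13 -3.49 -3.54 abs [ 43.2 -26. ]
0.57 1.08 -3.32 -3.72 abs [ 46.7 -29.7]
0.62 1.02 -3.14 -3.89 abs [ 50.  -33.6]
0.67 0.96 -2.95 -4.05 abs [ 53.1 -37.7]
0.72 0.89 -2.75 -4.2 abs [ 56.  -41.9]
0.77 0.83 -2.55 -4.33 abs [ 58.7 -46.2]
0.82 0.76 -2.34 -4.46 abs [ 61.1 -50.7]
0.87 0.69 -2.12 -4.58 abs [ 63.3 -55.2]
0.92 0.62 -1.9 -4.69 abs [ 65.3 -59.9]
0.97 0.55 -1.68 -4.78 abs [ 67.1 -64.7]
1.02 0.47 -1.45 -4.86 abs [ 68.6 -69.6]
1.07 0.4 -1.22 -4.93 abs [ 69.9 -74.5]
1.12 0.32 -0.98 -4.99 abs [ 70.9 -79.5]
1.17 0.24 -0.74 -5.04 abs [ 71.7 -84.5]
1.22 0.16 -0.5 -5.07 abs [ 72.3 -89.6]
1.27 0.08 -0.26 -5.09 abs [ 72.5 -94.7]
1.32 0.01 -0.02 -5.1 abs [ 72.5 -99.8]
1.37 -0.07 0.22 -5.09 abs [  72.3 -104.9]
1.42 -0.15 0.47 -5.07 abs [  71.8 -109.9]
1.47 -0.23 0.71 -5.04 abs [  71.1 -115. ]
```

```bash

python3 -m creep '[{"grip":1,"tx":1.5,"ty":-4.6,"tz":-1.6,"rx":0,"ry":0,"rz":0},{"grip":1,"tx":1.47,"ty":-4.52,"tz":-1.83,"rx":0,"ry":0,"rz":0}]' >/dev/null; python3 f.py
python3 -m creep '[{"grip":1,"tx":1.44,"ty":-4.43,"tz":-2.06,"rx":0,"ry":0,"rz":0},{"grip":1,"tx":1.4,"ty":-4.33,"tz":-2.3,"rx":0,"ry":0,"rz":0}]' >/dev/null; python3 f.py
```

```text
[640.02  37.13 271.12] [-1.2  4.2 -2.3] [0.742 0.132 0.025]
[642.97  27.35 266.59] [-0.8  5.3 -3. ] [0.854 0.113 0.066]
```

```bash

python3 -m creep '[{"grip":1,"tx":1.37,"ty":-4.21,"tz":-2.52,"rx":0,"ry":0,"rz":0},{"grip":1,"tx":1.33,"ty":-4.09,"tz":-2.74,"rx":0,"ry":0,"rz":0},{"grip":1,"tx":1.28,"ty":-3.95,"tz":-2.95,"rx":0,"ry":0,"rz":0},{"grip":1,"tx":1.24,"ty":-3.81,"tz":-3.15,"rx":0,"ry":0,"rz":0}]' >/dev/null; python3 f.py
python3 -m creep '[{"grip":1,"tx":1.19,"ty":-3.65,"tz":-3.35,"rx":0,"ry":0,"rz":0},{"grip":1,"tx":1.13,"ty":-3.49,"tz":-3.54,"rx":0,"ry":0,"rz":0},{"grip":1,"tx":1.08,"ty":-3.32,"tz":-3.72,"rx":0,"ry":0,"rz":0},{"grip":1,"tx":1.02,"ty":-3.14,"tz":-3.89,"rx":0,"ry":0,"rz":0}]' >/dev/null; python3 f.py
```

```text
[648.31  11.08 255.37] [-1.   3.3 -1.4] [0.794 0.188 0.075]
[652.78  -2.48 240.82] [-1.5  2.6 -1.4] [0.845 0.221 0.12 ]
```

```bash

python3 -m creep '[{"grip":1,"tx":0.96,"ty":-2.95,"tz":-4.05,"rx":0,"ry":0,"rz":0},{"grip":1,"tx":0.89,"ty":-2.75,"tz":-4.2,"rx":0,"ry":0,"rz":0},{"grip":1,"tx":0.83,"ty":-2.55,"tz":-4.33,"rx":0,"ry":0,"rz":0},{"grip":1,"tx":0.76,"ty":-2.34,"tz":-4.46,"rx":0,"ry":0,"rz":0}]' >/dev/null; python3 f.py
python3 -m creep '[{"grip":1,"tx":0.69,"ty":-2.12,"tz":-4.58,"rx":0,"ry":0,"rz":0},{"grip":1,"tx":0.62,"ty":-1.9,"tz":-4.69,"rx":0,"ry":0,"rz":0},{"grip":1,"tx":0.55,"ty":-1.68,"tz":-4.78,"rx":0,"ry":0,"rz":0},{"grip":1,"tx":0.47,"ty":-1.45,"tz":-4.86,"rx":0,"ry":0,"rz":0}]' >/dev/null; python3 f.py
python3 - <<'E'
from h import *
c=look('top','t6'); d=look('wrist','w6')
a=c["img"][130:240,190:340,::-1]; b=d["img"][0:240,300:640,::-1]
cv2.imwrite("pics/c6.png",np.hstack([cv2.resize(a,(400,293)),cv2.resize(b,(400,293))]))
E
```

```text
[656.19 -13.03 223.74] [-0.8  2.6 -0.4] [0.769 0.126 0.095]
[658.51 -20.1  204.81] [-0.4  1.8 -0.5] [0.65  0.133 0.032]
15.35 [658.2 -20.5 204. ] [ 1.7998e+02 -7.0000e-02  1.0803e+02] [ 0.06  1.14 -0.69] 0.2005984859139558
15.4 [658.3 -20.5 204.3] [ 1.7997e+02 -7.0000e-02  1.0803e+02] [-0.35  0.76 -0.61] 0.2049546212807401
```

View pics/c6.png

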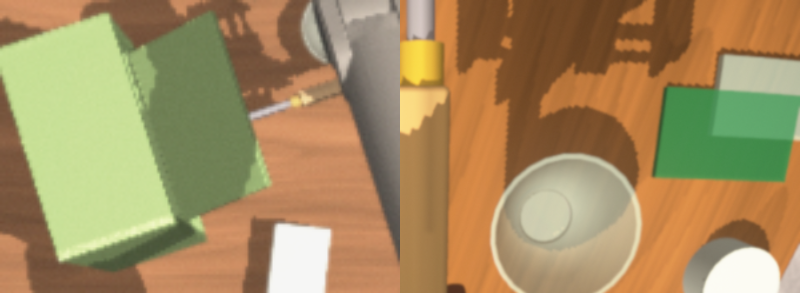

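The crop shows the hatch swung about 1 rad out over the rod, with the pole still engaged. I'll carry on to the stop.

```bash

python3 -m creep '[{"grip":1,"tx":0.4,"ty":-1.22,"tz":-4.93,"rx":0,"ry":0,"rz":0},{"grip":1,"tx":0.32,"ty":-0.98,"tz":-5,"rx":0,"ry":0,"rz":0},{"grip":1,"tx":0.24,"ty":-0.74,"tz":-5,"rx":0,"ry":0,"rz":0},{"grip":1,"tx":0.16,"ty":-0.5,"tz":-5,"rx":0,"ry":0,"rz":0}]' >/dev/null; python3 f.py
python3 -m creep '[{"grip":1,"tx":0.08,"ty":-0.26,"tz":-5.1,"rx":0,"ry":0,"rz":0},{"grip":1,"tx":0,"ty":0,"tz":-5.1,"rx":0,"ry":0,"rz":0},{"grip":1,"tx":-0.07,"ty":0.22,"tz":-4,"rx":0,"ry":0,"rz":0}]' >/dev/null; python3 f.py
python3 -m creep '[{"grip":1,"tx":-0.07,"ty":0.2,"tz":-2,"rx":0,"ry":0,"rz":0},{"grip":1,"tx":-0.07,"ty":0.2,"tz":-2,"rx":0,"ry":0,"rz":0}]' >/dev/null; python3 f.py
```

```text
[659.56 -23.5  184.77] [-0.4  0.6  0.4] [0.499 0.125 0.064]
[659.59 -23.62 170.58] [-0.1  0.1  0.4] [0.359 0.017 0.04 ]
[659.48 -23.23 166.89] [0.  0.  0.5] [ 0.256  0.047 -0.007]
```

```bash

python3 -m creep '[{"grip":1,"tx":-0.07,"ty":0.2,"tz":-2,"rx":0,"ry":0,"rz":0},{"grip":1,"tx":-0.07,"ty":0.2,"tz":-1,"rx":0,"ry":0,"rz":0}]' >/dev/null; python3 f.py
python3 -m creep '[{"grip":1,"tx":0,"ty":0.1,"tz":-1,"rx":0,"ry":0,"rz":0},{"grip":1,"tx":0,"ty":0.1,"tz":-1,"rx":0,"ry":0,"rz":0}]' >/dev/null; python3 f.py
python3 -m creep '[{"grip":1,"tx":0,"ty":0.1,"tz":-1,"rx":0,"ry":0,"rz":0},{"grip":1,"tx":0,"ty":0,"tz":0,"rx":0,"ry":0,"rz":0}]' >/dev/null; python3 f.py
```

```text
[659.27 -22.82 163.84] [ 0.9 -0.4  0.3] [ 0.122 -0.031 -0.014]
[659.3  -22.53 161.93] [-0.1 -0.4 -0.2] [ 0.108 -0.047  0.032]
[659.19 -22.35 160.8 ] [ 0.5  0.  -0.4] [ 0.039 -0.05  -0.014]
```

```bash

python3 -m creep '[{"grip":1,"tx":0,"ty":0.1,"tz":-1,"rx":0,"ry":0,"rz":0},{"grip":1,"tx":0,"ty":0,"tz":-1,"rx":0,"ry":0,"rz":0}]' >/dev/null; python3 f.py
python3 -m creep '[{"grip":1,"tx":0,"ty":0.1,"tz":-1,"rx":0,"ry":0,"rz":0},{"grip":1,"tx":0,"ty":0,"tz":0,"rx":0,"ry":0,"rz":0}]' >/dev/null; python3 f.py
python3 -m creep '[{"grip":1,"tx":0,"ty":0.1,"tz":-1,"rx":0,"ry":0,"rz":0},{"grip":1,"tx":0,"ty":0,"tz":0,"rx":0,"ry":0,"rz":0}]' >/dev/null; python3 f.py
```

```text
[659.42 -22.18 159.14] [-0.4 -1.   2.8] [0.406 0.16  0.095]
[659.39 -22.27 158.12] [-0.3 -1.4  3.5] [0.376 0.145 0.084]
[659.31 -22.31 156.9 ] [ 0.4 -1.8  2.6] [0.182 0.065 0.08 ]
```

```bash

python3 -m creep '[{"grip":1,"tx":0.1,"ty":-0.3,"tz":1,"rx":0,"ry":0,"rz":0},{"grip":1,"tx":0,"ty":0,"tz":0,"rx":0,"ry":0,"rz":0}]' >/dev/null; python3 f.py
python3 -m creep '[{"grip":1,"tx":0,"ty":0,"tz":1,"rx":0,"ry":0,"rz":0},{"grip":1,"tx":0,"ty":0,"tz":0,"rx":0,"ry":0,"rz":0}]' >/dev/null; python3 f.py
python3 -m creep '[{"grip":1,"tx":0,"ty":0,"tz":1.5,"rx":0,"ry":0,"rz":0},{"grip":1,"tx":0,"ty":0,"tz":0,"rx":0,"ry":0,"rz":0}]' >/dev/null; python3 f.py
python3 - <<'E'
from h import *
c=look('side','s7'); d=look('top','t7'); w=look('wrist','w7')
a=c["img"][150:340,150:370,::-1]; b=d["img"][130:240,190:340,::-1]
cv2.imwrite("pics/c7.png",np.hstack([cv2.resize(a,(440,380)),cv2.resize(w["img"][0:380,160:500,::-1],(340,380))]))
E
```

```text
[659.24 -22.28 157.74] [ 1.4 -0.9  0.5] [-0.008 -0.018  0.041]
[659.13 -22.24 158.64] [ 1.6 -1.  -0.9] [-0.191 -0.112  0.039]
[659.22 -21.83 160.38] [ 0.1 -0.7 -1.4] [-0.055 -0.079  0.019]
18.825 [659.2 -21.9 160.4] [ 1.7994e+02 -1.0000e-01  1.0808e+02] [ 0.04  0.63 -1.44] 0.19890694782604415
18.875 [659.2 -22.  160.3] [ 1.7994e+02 -1.0000e-01  1.0808e+02] [ 1.22  0.43 -2.45] 0.20067402850530158
18.925 [659.2 -22.  160.3] [ 1.7994e+02 -9.0000e-02  1.0808e+02] [-0.22  0.76 -1.66] 0.20281827622258985
```

View pics/c7.png

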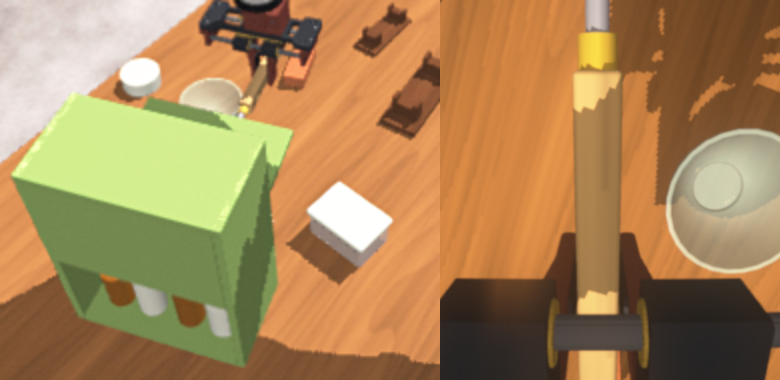

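```bash
python3 - <<'E'
from h import *
c=load("s7"); q=(571.8,304.2,107.98)
a=np.radians(q[2]);X=np.array([np.cos(a),np.sin(a)]);Y=np.array([-X[1],X[0]])
def W(l): return np.r_[np.array(q[:2])+l[0]*X+l[1]*Y,l[2]]
for th in(1.2,1.3,1.35,1.4,1.45,1.5):
    f=lambda h,off,y:W([-64-off*np.cos(th)-h*np.sin(th),y,172+h*np.cos(th)-off*np.sin(th)])
    print(th,proj(c,[f(140,-6,114),f(140,6,114),f(140,-6,-114)]).round(1).tolist())
print("locker top corners",proj(c,[W([70,130,330]),W([70,-130,330]),W([-70,130,330])]).round(1).tolist())
b=c["img"][195:235,265:315,::-1]; v=c["img"]
print([tuple(v[y,290+0]) for y in range(206,226,1)][::2])
for y in range(208,226,2): 
    row=v[y].astype(int); g=[x for x in range(280,305) if row[x,1]>row[x,0]+15]; print(y,g[:1],g[-1:])
E
```

```text
1.2 [[294.0, 208.9], [294.6, 210.5], [219.5, 191.8]]
1.3 [[294.7, 210.8], [295.2, 212.7], [221.1, 193.8]]
1.35 [[295.0, 211.9], [295.5, 214.0], [221.8, 195.0]]
1.4 [[295.3, 213.1], [295.7, 215.4], [222.4, 196.2]]
1.45 [[295.5, 214.4], [295.8, 216.8], [223.0, 197.5]]
1.5 [[295.7, 215.8], [295.9, 218.3], [223.5, 198.9]]
locker top corners [[259.2, 265.0], [154.0, 236.6], [281.9, 217.8]]
[(np.uint8(223), np.uint8(148), np.uint8(87)), (np.uint8(224), np.uint8(149), np.uint8(87)), (np.uint8(217), np.uint8(142), np.uint8(83)), (np.uint8(223), np.uint8(142), np.uint8(85)), (np.uint8(213), np.uint8(238), np.uint8(139)), (np.uint8(211), np.uint8(239), np.uint8(143)), (np.uint8(211), np.uint8(238), np.uint8(141)), (np.uint8(209), np.uint8(237), np.uint8(141)), (np.uint8(211), np.uint8(239), np.uint8(143)), (np.uint8(213), np.uint8(239), np.uint8(144))]
208 [] []
210 [] []
212 [280] [283]
214 [280] [292]
216 [280] [295]
218 [280] [295]
220 [280] [294]
222 [280] [293]
224 [280] [292]
```

```bash

python3 -m creep '[{"grip":1,"tx":0,"ty":0,"tz":1.3,"rx":0,"ry":0,"rz":0},{"grip":1,"tx":-3.8,"ty":-1.24,"tz":0,"rx":0,"ry":0,"rz":0},{"grip":1,"tx":-3.8,"ty":-1.24,"tz":0,"rx":0,"ry":0,"rz":0}]' >/dev/null; python3 f.py
python3 -m creep '[{"grip":1,"tx":-3.8,"ty":-1.24,"tz":0,"rx":0,"ry":0,"rz":0},{"grip":1,"tx":-3.8,"ty":-1.24,"tz":0,"rx":0,"ry":0,"rz":0},{"grip":1,"tx":-3.8,"ty":-1.24,"tz":0,"rx":0,"ry":0,"rz":0}]' >/dev/null; python3 f.py
python3 -m creep '[{"grip":1,"tx":-4.8,"ty":-1.55,"tz":0,"rx":0,"ry":0,"rz":0},{"grip":1,"tx":-4.8,"ty":-1.55,"tz":0,"rx":0,"ry":0,"rz":0},{"grip":1,"tx":-4.8,"ty":-1.55,"tz":0,"rx":0,"ry":0,"rz":0},{"grip":1,"tx":-4.8,"ty":-1.55,"tz":0,"rx":0,"ry":0,"rz":0},{"grip":1,"tx":-4.8,"ty":-1.55,"tz":0,"rx":0,"ry":0,"rz":0}]' >/dev/null; python3 f.py
```

```text
[651.39 -24.89 161.72] [ 0.1  0.3 -1.1] [-0.018 -0.121  0.006]
[640.05 -28.59 161.75] [-0.1 -0.3 -1.4] [-0.077 -0.093 -0.02 ]
[616.05 -36.36 161.76] [ 0.6 -0.2 -1.5] [-0.075 -0.116  0.015]
```

```bash

python3 -m creep '[{"grip":1,"tx":-12,"ty":-30,"tz":0,"rx":0,"ry":0,"rz":0},{"grip":1,"tx":-12,"ty":-30,"tz":0,"rx":0,"ry":0,"rz":0},{"grip":1,"tx":-12,"ty":-30,"tz":0,"rx":0,"ry":0,"rz":0},{"grip":1,"tx":-18.4,"ty":-26.2,"tz":0,"rx":0,"ry":0,"rz":-3.1},{"grip":1,"tx":-18.4,"ty":-26.2,"tz":0,"rx":0,"ry":0,"rz":-3.1},{"grip":1,"tx":-18.4,"ty":-26.2,"tz":0,"rx":0,"ry":0,"rz":-3.1},{"grip":1,"tx":-18.4,"ty":-26.2,"tz":0,"rx":0,"ry":0,"rz":-3.1},{"grip":1,"tx":-18.3,"ty":-26.1,"tz":0,"rx":0,"ry":0,"rz":-3.1}]'
python3 -m creep '[{"grip":1,"tx":0,"ty":0,"tz":-25,"rx":0,"ry":0,"rz":0},{"grip":1,"tx":0,"ty":0,"tz":-25,"rx":0,"ry":0,"rz":0},{"grip":1,"tx":0,"ty":0,"tz":0,"rx":0,"ry":0,"rz":0},{"grip":1,"tx":0,"ty":0,"tz":0,"rx":0,"ry":0,"rz":0}]'
```

```text
time_s: 21.3
tcp_pos: [487.7, -257.9, 161.9]
tcp_rot: [179.9, -0.1, 92.5]
force: [0.3, 0.5, -2.9]
gripper_width: 0.197
grasp_force: 60.0
time_s: 21.8
tcp_pos: [489.0, -257.2, 112.5]
tcp_rot: [179.9, -0.1, 92.6]
force: [-0.2, -0.6, -1.4]
gripper_width: 0.205
grasp_force: 60.0
```

```bash

python3 -m creep '[{"grip":1,"tx":-0.5,"ty":0,"tz":-20,"rx":0,"ry":0,"rz":0},{"grip":1,"tx":0,"ty":0,"tz":-20,"rx":0,"ry":0,"rz":0},{"grip":1,"tx":0,"ty":0,"tz":-10,"rx":0,"ry":0,"rz":0},{"grip":1,"tx":0,"ty":0,"tz":-3,"rx":0,"ry":0,"rz":0},{"grip":1,"tx":0,"ty":0,"tz":0,"rx":0,"ry":0,"rz":0}]' >/dev/null; python3 f.py
python3 -m creep '[{"grip":1,"tx":0,"ty":0,"tz":-1.2,"rx":0,"ry":0,"rz":0},{"grip":1,"tx":0,"ty":0,"tz":-1.2,"rx":0,"ry":0,"rz":0},{"grip":1,"tx":0,"ty":0,"tz":0,"rx":0,"ry":0,"rz":0}]' >/dev/null; python3 f.py
python3 -m creep '[{"grip":1,"tx":0,"ty":0,"tz":-0.8,"rx":0,"ry":0,"rz":0},{"grip":1,"tx":0,"ty":0,"tz":0,"rx":0,"ry":0,"rz":0}]' >/dev/null; python3 f.py
```

```text
[ 488.4  -257.28   59.33] [ 0.4  0.2 -2.3] [-0.112 -0.079  0.009]
[ 488.17 -257.25   56.55] [-0.5  0.6 -1. ] [-0.161 -0.081  0.028]
[ 488.22 -257.18   56.16] [-1.9  0.9  4.8] [-0.239  0.245 -0.081]
```

Contact is felt on the rest, so I'll release and withdraw.

```bash

python3 -m creep '[{"grip":0.7,"tx":0,"ty":0,"tz":0,"rx":0,"ry":0,"rz":0},{"grip":0.4,"tx":0,"ty":0,"tz":0,"rx":0,"ry":0,"rz":0},{"grip":0,"tx":0,"ty":0,"tz":0,"rx":0,"ry":0,"rz":0},{"grip":0,"tx":0,"ty":0,"tz":0,"rx":0,"ry":0,"rz":0},{"grip":0,"tx":0,"ty":0,"tz":0,"rx":0,"ry":0,"rz":0},{"grip":0,"tx":0,"ty":0,"tz":0,"rx":0,"ry":0,"rz":0}]' 
python3 -m creep '[{"grip":0,"tx":0,"ty":0,"tz":10,"rx":0,"ry":0,"rz":0},{"grip":0,"tx":0,"ty":0,"tz":30,"rx":0,"ry":0,"rz":0},{"grip":0,"tx":0,"ty":0,"tz":50,"rx":0,"ry":0,"rz":0},{"grip":0,"tx":0,"ty":-40,"tz":50,"rx":0,"ry":0,"rz":0},{"grip":0,"tx":0,"ty":-60,"tz":10,"rx":0,"ry":0,"rz":0},{"grip":0,"tx":0,"ty":-60,"tz":0,"rx":0,"ry":0,"rz":0},{"grip":0,"tx":0,"ty":0,"tz":0,"rx":0,"ry":0,"rz":0},{"grip":0,"tx":0,"ty":0,"tz":0,"rx":0,"ry":0,"rz":0}]'
python3 - <<'E'
from h import *
c=look('side','s8'); w=look('top','t8')
a=c["img"][140:300,150:400,::-1]; b=w["img"][130:290,190:440,::-1]
cv2.imwrite("pics/c8.png",np.hstack([cv2.resize(a,(400,256)),cv2.resize(b,(400,256))]))
E
```

```text
time_s: 23.8
tcp_pos: [488.0, -257.1, 55.5]
tcp_rot: [179.9, -0.1, 92.6]
force: [0.2, 0.0, -0.9]
gripper_width: 0.829
grasp_force: 0.0
time_s: 24.8
tcp_pos: [488.0, -415.4, 204.5]
tcp_rot: [179.9, -0.1, 92.6]
force: [0.1, 1.2, 0.5]
gripper_width: 0.998
grasp_force: 0.0
24.85 [ 488.4 -414.5  204.5] [ 1.7992e+02 -1.4000e-01  9.2660e+01] [0.45 0.69 0.3 ] 1.0012644429000468
24.9 [ 488.5 -414.2  204.5] [ 1.7992e+02 -1.4000e-01  9.2700e+01] [ 0.23 -0.12 -0.11] 1.0004920939410784
```

View pics/c8.png

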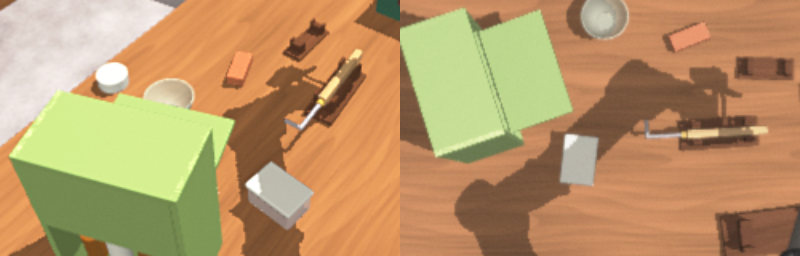

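The pole lies in the middle rest (about (725,132) in the right half), the hatch is fully down, and the bowl, lunchbox and stone have not moved.

```bash
python3 -c "
from workcell import r
print(r.finish_job())"
```

```text
the job is handed in; nothing more can be done
None
```

I hooked the hatch and swung it down until I felt it meet its stop, then unhooked the pole and laid it back in both saddles of its rest. The job was handed in at about 25 s.

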